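Reset the die-height stop of an eyelet press

ROBOT

A 7-joint arm with a two-finger parallel gripper is mounted at the origin on the work surface. World frame = base frame: x ahead of the robot, y to its left, z up, the work surface at z = 0. Lengths are in m, angles in rad, forces in N, time in s.
With the tool pointing down it reaches from about 0.425 to 0.925 m from the base axis. Payload 6.8 kg.
Tool frame: the origin (TCP) lies midway between the tips of the shut fingers; the grasp point (between the pads) lies 19 mm behind it; z points along the fingers, y is the line along which they close (so a half turn about z gives the same grasp; the last joint's range is limited). The gripper opens to 85 mm and grips with 20 to 120 N. Pads are 22 mm wide; open, the fingers measure 114 mm over their backs; the gripper's body (76 mm by 85 mm) begins 54 mm behind the grasp point. The pads swing forward as they close: fully open they stand 13 mm farther back than shut.
Start: joints at [1.174, 0.477, 0.022, 1.555, -0.011, 1.109, -0.083], TCP at [0.192, -0.647, 0.231] pointing down, gripper open.
Joint ranges: [-2.96, 2.96], [-0.34, 2.1], [-1.41, 1.46], [0.24, 2.44], [-1.37, 4.51], [0.17, 1.92], [-2.96, 2.96]. Speed limits (rad/s): [2.39, 2.39, 3.14, 3.14, 3.14, 3.14, 3.14].

INTERFACE

Orientations are given as a rotation vector (axis times angle).
In Python, from bench import r gives the robot as it stands. The module is installed in compiled form; this text tells all that it offers.
- The arm moves only by the tool apply_moves, never from a script. Its argument "rows" is a list of rows, each a list of 6 numbers: the shift along the tool's x, y, z scaled (see below), then the turn, a rotation vector about the tool's x, y, z scaled (see below). A call has 1 to 5 rows; each row is the pose to reach, as a shift and turn from the pose commanded when the call began, along the tool's axes at that moment; what a row does not reach only later rows make up. The controller multiplies each number of a shift by 0.25 m and each number of a turn by 90 degrees. A row lasts 1/8 s, in which the tool goes at most 62.5 mm and 10.7 degrees, less where a joint would pass 70% of its speed; a pose out of reach is approached as far as the arm can. A call with a number of a shift or a turn outside -1 to 1 is refused whole. A call with a gripper value outside its range is refused whole. "claw" is the opening, from 0 (shut) to 1 (fully open), set as the call begins (left out, the last holds). The fingers move at their own pace and stop on an object; "newtons" is the grip in N (left out, the last holds). Time passes only in rows, so rows that repeat a pose let the fingers close. It gives the time, the measured TCP pose, the force, the opening and the grip force at its end, in the units of the state.
- r.get_obs(): the state, without advancing time (a new reading comes with each control period).
- r.grab_frame(name): name is "scene" or "side" or "wrist"; returns a dict with "pixels" (420x560x3 uint8, red, green, blue), "intrinsics" (3x3 intrinsics, pixels), "eye" and "attitude" of the camera in the world. Camera axes: x right, y up, looking along -z (the intrinsics and any distortion apply to the point x, -y, -z); pixel columns grow to the right and rows downward; lengths in m; the calibration is good to about 2 mm. A picture is of the moment at which its call begins. There is no depth.
- r.hand_in(): hands the job in; it is judged then, once.
Trained networks look in a picture, given as the dict that the camera call returned (one of the last four; its "shot" number tells which), for a name from the list of things; names that differ only in an ending like _2 or _b are one class to them, and where a whole thing is asked for, a point or a joint stands for the part that bears it (a point fixed in the world has none). Each returns a list of dicts, best first, with "conf" (0 to 1); they miss things now and then, are a little off and sometimes report something else, mostly with a low value. They report only what shows in the picture. A call takes as long as a camera call. They do not tell look-alikes from the thing itself.
- r.search_frame(picture, thing): "rect" ([left, top, width, height] in pixels, round what is visible of it).
- r.outline_of(picture, thing): "pixels" (420x560 bool, what is visible of it) and "rect" ([left, top, width, height] in pixels, round what is visible of it).
- r.landmark_of(picture, thing): "point" ([column, row] in pixels: a listed point, or the origin of a listed thing).
The state is a dict: "clock": time; "joints": joint angles; "qvel": joint speeds; "tau": joint torques, N m; "tcp_pos": TCP position; "orientation": TCP orientation; "contact_force": force on the tool from outside, world axes, zero at the start; "moment": the same for the moment, N m; "grip_width": finger opening in m; "gripper_force": force on a finger pad.
Only numpy, scipy, OpenCV 4.12 (cv2) and the standard library are available. Lean on these libraries where they do the work, as an engineer would, in place of code of your own. Each camera call takes 0.05 s, during which the arm holds its last target. There are 200 camera calls.

TASK

On the blue stop unit, loosen the brass lock ring by swinging its red-pinned lever anticlockwise (seen from above) to the open end of its travel, turn the black adjuster until its white pointer stands over the green stud, then swing the lever back clockwise until the lock ring is fully tight again. The adjuster must still point at the green stud at the end. Leave the identical grey unit alone.

Things in the scene. Friction and masses are not known exactly. Their poses are not given: they have to be found in the camera images.
- lock_ring (a joint): brass lock ring (68 mm across) of the blue unit, under the adjuster on the same upright axis, with a flat steel lever. Value in rad: 0 = fully tight (end stop; starts here), growing anticlockwise seen from above to 0.8 = fully loose (end stop). Below 0.3 it clamps the adjuster, above that the adjuster is free. Takes 2 to 6 N at the pin, most when nearly tight; stays where left
- lock_pin (a point): point on the axis of the red upright pin (14 mm in diameter) at the end of the lock ring's lever, 77 mm above the table; the pin goes on 23 mm above this point and 28 mm below it, down to a steel boss 22 mm wide. 90 mm from the adjuster's axis, about which it moves in a level arc. Can be pinched from above
- adjuster_grip (a point): middle of the bar grip of the blue unit's black adjuster, on its upright turning axis, 82 mm above the table. Bar 54 mm long, 16 mm thick, from 19 mm below this point (top of a round 80 mm disc) to 20 mm above. Own x axis along the bar, pointer on the -x side, z up. Turns 1.5 rad either way from the unit's middle, with light friction when unlocked
- adjuster_pointer (a point): tip of the white pointer of the adjuster, 58 mm from the adjuster's axis along the bar's -x direction, 64 mm above the table, passing just above the studs
- green_stud: green round stud, 16 mm in diameter, 25 mm tall, fixed on top of the blue unit about 58 mm from the adjuster's axis, to the left or right of where the pointer starts; origin at the centre of its underside, 34 mm above the table. Its like in yellow stands on the other side and does not matter
- grey_unit: the spare stop unit, grey but otherwise of the same build as the blue one, fixed: base block 140 x 130 mm (x, y), 34 mm high, overall 102 mm high; origin at the centre of its underside, on its adjuster's axis. Not to be touched
Things that resemble listed ones, but are neither listed nor needed, are in the scene too. What is meant by the part that bears lock_ring is not purple, and is the smaller of those in its own colour.

How it is judged:
On the way, in this order (a step that is already met when the one before it is completed fails the run):
1. the lock ring is loosened to at least 0.5 rad (value of joint lock_ring above 0.5 rad), for 0.2 s.
2. with the lock ring loose, the pointer tip is brought to within 13 mm of the green stud's axis (value of joint lock_ring above 0.5 rad and horizontal distance between adjuster_pointer and green_stud below 0.013 m), for 0.2 s.
At the end, for the whole second after the job is handed in: the lock ring of the blue unit is tight (within 0.15 rad of its closed end) and the adjuster's pointer tip is within 13 mm, seen from above, of the green stud's axis (value of joint lock_ring below 0.15 rad and horizontal distance between adjuster_pointer and green_stud below 0.013 m); the robot touches nothing.
It fails at once if the robot pushes on the grey unit (more than 2 N) (contact force between any of the fingers, the arm and grey_unit above 2 N).
It also fails if it takes over 54 s, if anything falls off the work surface, if the arm or the gripper's body presses on something with over 40 N, if the wrist force passes 120 N, or if a joint passes its speed limit or range.

## Working session

There is one attempt and no reset: what is moved stays moved. The work goes in short steps, Python scripts to look and compute and a tool call to move; the robot and the scene stay as the last step left them, time stands still between calls to the robot, and variables do not carry over. Pictures are saved under pics/ and viewed, at most 10 in all, crops included, and the job is handed in when it is done.

Besides the shell and the picture viewer there is one more tool, called after "Emit:" as name(argument=value, ...), one argument or row to a line, values as JSON. apply_moves: Moves the arm, as the interface text tells. Its arguments: {"type":"object","properties":{"rows":{"type":"array","items":{"type":"array","items":{"type":"number"}}},"claw":{"type":"number"},"newtons":{"type":"number"}},"required":["rows"]}

```bash
mkdir -p pics; cat > h.py <<'E'
import numpy as np, cv2
from scipy.spatial.transform import Rotation as R
from bench import r
def ray(f,px):
    K=np.array(f["intrinsics"]); a=np.array(f["attitude"]); 
    A=a if a.shape==(3,3) else R.from_rotvec(a).as_matrix() if a.size==3 else R.from_quat(a).as_matrix()
    d=np.linalg.solve(K,[px[0],px[1],1.]); return np.array(f["eye"]),A@np.array([d[0],-d[1],-d[2]])
def atz(f,px,z):
    e,d=ray(f,px); return e+d*(z-e[2])/d[2]
def save(f,n): cv2.imwrite("pics/"+n,f["pixels"][:,:,::-1])
E
python3 - <<'E'
from h import *
print(r.get_obs())
Z=dict(lock_pin=.077,adjuster_grip=.082,adjuster_pointer=.064,green_stud=.034,grey_unit=0)
for c in ("scene","side"):
    f=r.grab_frame(c); save(f,c+"1.png"); print(c,[v if not hasattr(v,'shape') or v.size<17 else v.shape for k,v in f.items()])
    for t,z in Z.items():
        for o in r.landmark_of(f,t): print(t,round(o["conf"],2),np.round(o["point"]),atz(f,o["point"],z).round(4))
E
cd pics; python3 -c "
import cv2,numpy as np
cv2.imwrite('both.png',cv2.resize(np.vstack([cv2.imread('scene1.png'),cv2.imread('side1.png')]),(400,600)))"
```

```text
{'clock': 0.0, 'joints': array([ 1.17391256,  0.47780036,  0.02232807,  1.55646108, -0.01145821,
        1.1093186 , -0.08306628]), 'qvel': array([-8.15301291e-04, -1.08937185e-03, -4.28213650e-04, -3.46425430e-04,
        1.74861822e-04, -8.67585840e-05,  7.70823699e-04]), 'tau': array([-9.08480924e-04, -5.96445501e+01,  1.60772312e+00, -2.81192994e+01,
        1.24822560e-02,  9.51316586e-03, -5.59647518e-06]), 'tcp_pos': array([ 0.19203897, -0.64647635,  0.23032128]), 'orientation': array([-3.10709198e+00, -4.51916588e-01,  6.83248201e-04]), 'contact_force': array([-0.08315428,  0.66808152,  1.13921932]), 'moment': array([-0.01245031,  0.01404107, -0.00530646]), 'gripper_force': 0.0, 'grip_width': 0.08554465734530196}
scene [(420, 560, 3), array([[412.89297839,   0.        , 277.19511098],
       [  0.        , 412.89297839, 206.97464676],
       [  0.        ,   0.        ,   1.        ]]), array([0.71270018, 0.52344213, 0.62852262]), array([0.29178767, 1.09901377, 2.38371234]), 1]
lock_pin 0.91 [439. 253.] [0.2043 0.2346 0.077 ]
lock_pin 0.87 [202. 164.] [ 0.4539 -0.2523  0.077 
[... 627 characters left out ...]
, array([ 0.3509139 , -0.78089967,  0.58365087]), array([ 0.98847538, -0.03482242, -0.03771923]), 2]
lock_pin 0.95 [315. 277.] [ 0.4495 -0.2509  0.077 ]
lock_pin 0.7 [208. 167.] [0.1964 0.2142 0.077 ]
lock_pin 0.67 [101. 337.] [ 0.0909 -0.3749  0.077 ]
adjuster_grip 0.92 [336. 255.] [ 0.4988 -0.1933  0.082 ]
adjuster_grip 0.78 [165. 288.] [ 0.1724 -0.2744  0.082 ]
adjuster_grip 0.6 [236. 155.] [0.2742 0.2848 0.082 ]
adjuster_pointer 0.84 [221. 156.] [0.2237 0.3139 0.064 ]
adjuster_pointer 0.62 [307. 254.] [ 0.4443 -0.167   0.064 ]
adjuster_pointer 0.61 [130. 288.] [ 0.0992 -0.2543  0.064 ]
green_stud 0.61 [318. 252.] [ 0.4752 -0.1272  0.034 ]
grey_unit 0.96 [318. 194.] [0.5159 0.1798 0.    ]
```

View pics/scene1.png

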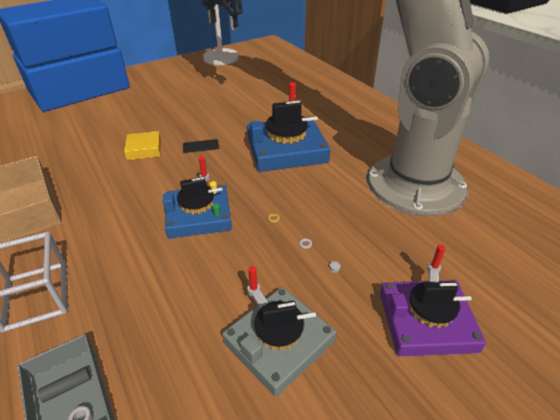

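View pics/side1.png

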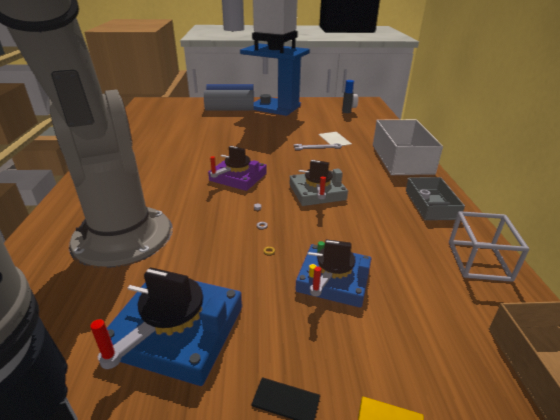

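The target is the small blue unit, at about (0.50, -0.18); scene px (197,207). Its green stud is at (216,210) and its red pin at (203,165). The other three units are the large blue, the grey and the purple. I'll move above the target for a wrist look.

```bash
cat >> h.py <<'E'
def plan(p,yaw_y=None):
    o=r.get_obs(); Rt=R.from_rotvec(o["orientation"])
    s=Rt.inv().apply(np.array(p)-o["tcp_pos"])/.25
    y=np.radians(yaw_y) if yaw_y is not None else np.arctan2(*Rt.as_matrix()[1::-1,1])
    Y=np.array([np.cos(y),np.sin(y),0]); Z=np.array([0,0,-1.]); T=R.from_matrix(np.c_[np.cross(Y,Z),Y,Z])
    w=(Rt.inv()*T).as_rotvec()/(np.pi/2)
    print("row",s.round(4),w.round(4),"tcp",o["tcp_pos"].round(4),"y",np.degrees(np.arctan2(*Rt.as_matrix()[1::-1,1])).round(1),"t",o["clock"])
E
python3 -c "
from h import *
plan([.44,-.24,.24],-13)"
```

```text
row [ 1.4136 -1.2785 -0.0348] [ 0.     -0.     -0.6717] tcp [ 0.1923 -0.6471  0.2313] y -73.5 t 0.6
```

Emit:
apply_moves(
  rows=[
    [0.17,-0.15,0,0,0,-0.1],
    [0.34,-0.3,0,0,0,-0.2],
    [0.51,-0.46,-0.01,0,0,-0.3],
    [0.68,-0.61,-0.02,0,0,-0.4],
    [0.85,-0.77,-0.02,0,0,-0.5],
  ],
  claw=0.5,
)

```text
clock: 1.23
tcp_pos: [0.3421, -0.4006, 0.2369]
orientation: [2.694, 1.613, 0.0]
contact_force: [-0.1, 0.0, -0.7]
grip_width: 0.0425
gripper_force: 0.0
```

Emit:
apply_moves(
  rows=[
    [0,-0.24,0,0,0,-0.05],
    [0,-0.49,0,0,0,-0.1],
    [0.0,-0.6,0,0,0,-0.17],
    [0.0,-0.7,0,0,0,-0.17],
    [0,-0.7,0,0,0,-0.17],
  ],
)

```text
clock: 1.85
tcp_pos: [0.186, -0.3182, 0.2365]
orientation: [2.463, 1.95, -0.001]
contact_force: [-0.3, 0.5, 0.4]
grip_width: 0.0427
gripper_force: 0.0
```

```bash
python3 - <<'E'
from h import *
plan([.44,-.24,.24],-13)
Z=dict(lock_pin=.077,adjuster_grip=.082,adjuster_pointer=.064,green_stud=.034)
f=r.grab_frame("wrist"); save(f,"w1.png")
for t,z in Z.items():
    for o in r.landmark_of(f,t): print(t,round(o["conf"],2),np.round(o["point"]),atz(f,o["point"],z).round(4))
E
```

```text
row [ 0.5376  0.9172 -0.0145] [-0.      0.0005 -0.003 ] tcp [ 0.186  -0.3182  0.2365] y -13.3 t 1.85
adjuster_grip 0.59 [283. 182.] [ 0.1893 -0.3083  0.082 ]
adjuster_pointer 0.58 [182. 168.] [ 0.1044 -0.2798  0.064 ]
```

View pics/w1.png

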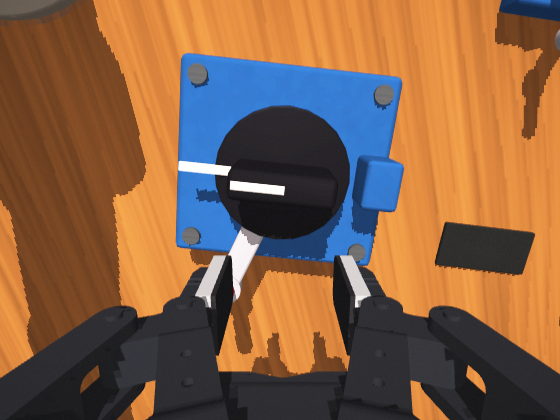

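The second move was in the wrong frame: the tool had already turned. The hand is over the large blue look-alike (disc at px (283,172)), clear above it. I'll move on to the right unit.

Emit:
apply_moves(
  rows=[
    [0.12,0.21,-0.01,0,0,0],
    [0.24,0.42,-0.01,0,0,0],
    [0.36,0.63,-0.01,0,0,0],
    [0.48,0.82,-0.01,0,0,0],
    [0.54,0.92,-0.01,0,0,0],
  ],
)

```text
clock: 2.72
tcp_pos: [0.4456, -0.2374, 0.2385]
orientation: [-2.457, -1.957, -0.003]
contact_force: [-0.3, 0.6, 0.2]
grip_width: 0.0428
gripper_force: 0.0
```

```bash
python3 - <<'E'
from h import *
plan([.4515,-.2515,.15],-13)
Z=dict(lock_pin=.077,adjuster_grip=.082,adjuster_pointer=.064,green_stud=.034)
f=r.grab_frame("wrist"); save(f,"w2.png")
for t,z in Z.items():
    for o in r.landmark_of(f,t): print(t,round(o["conf"],2),np.round(o["point"]),atz(f,o["point"],z).round(4))
E
```

```text
row [-0.0502  0.0351  0.354 ] [ 0.0006 -0.0012  0.0007] tcp [ 0.4456 -0.2374  0.2385] y -12.9 t 2.725
lock_pin 0.7 [295. 204.] [ 0.4545 -0.2504  0.077 ]
adjuster_grip 0.85 [339. 105.] [ 0.506  -0.1775  0.082 ]
adjuster_grip 0.81 [  8. 342.] [ 0.1583 -0.3201  0.082 ]
adjuster_pointer 0.63 [267. 102.] [ 0.4498 -0.1618  0.064 ]
```

View pics/w2.png

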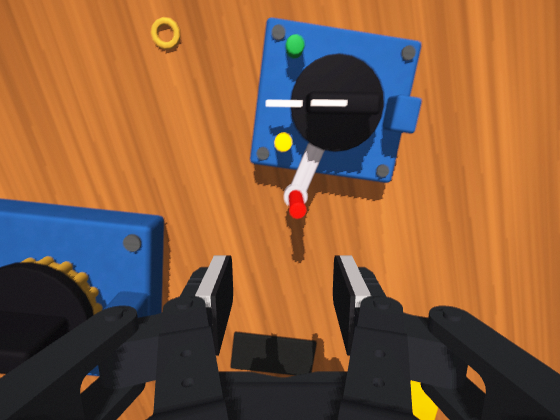

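The wrist view shows the small blue unit: disc about (337,102), pointer tip (267,103), green stud (295,44), yellow stud (283,142), and the pin with its top at (297,209) and boss at (295,195).

```bash
python3 - <<'E'
from h import *
from scipy.optimize import least_squares
f=r.grab_frame("wrist")
for n,p,z in [("pintop",(297.5,210),.1),("boss",(295,195),.049),("disc",(337.5,102.5),.062),("stud",(295,44),.059),("ptr",(266,103),.064),("barR",(380,102),.095),("yel",(283.5,142),.059)]:
    print(n,atz(f,p,z).round(4))
# triangulate over 3 cameras
P={}
for c in ("wrist","scene","side"):
    f=r.grab_frame(c)
    for t in ("lock_pin","adjuster_grip","adjuster_pointer","green_stud"):
        for o in r.landmark_of(f,t):
            q=atz(f,o["point"],.07)
            if np.hypot(q[0]-.48,q[1]+.2)<.13 and o["conf"]>.4: P.setdefault(t,[]).append((f,o["point"])); 
for t,l in P.items():
    A=0;b=0
    for f,p in l:
        e,d=ray(f,p); d/=np.linalg.norm(d); M=np.eye(3)-np.outer(d,d); A=A+M;b=b+M@e
    print(t,len(l),np.linalg.solve(A,b).round(4) if len(l)>1 else '')
E
```

```text
pintop [ 0.4512 -0.2518  0.1   ]
boss [ 0.451 -0.251  0.049]
disc [ 0.5037 -0.1779  0.062 ]
stud [ 0.4789 -0.1249  0.059 ]
ptr [ 0.4448 -0.1646  0.064 ]
barR [ 0.5304 -0.1845  0.095 ]
yel [ 0.4518 -0.1999  0.059 ]
lock_pin 3 [ 0.453  -0.2497  0.0785]
adjuster_grip 4 [ 0.49   -0.2044  0.0864]
adjuster_pointer 3 [ 0.4502 -0.1626  0.0591]
green_stud 3 [ 0.4813 -0.1241  0.0366]
```

```bash
python3 -c "
from h import *
plan([.4515,-.2512,.24],-13)
plan([.4515,-.2512,.064],-13)"
```

```text
row [-0.0369  0.0478 -0.0047] [ 0.     -0.     -0.0017] tcp [ 0.442  -0.2395  0.2388] y -13.2 t 3.775
row [-0.0369  0.0478  0.6993] [ 0.     -0.     -0.0017] tcp [ 0.442  -0.2395  0.2388] y -13.2 t 3.775
```

Emit:
apply_moves(
  rows=[
    [-0.03,0.06,0.15,0,0,0],
    [-0.03,0.06,0.35,0,0,0],
    [-0.03,0.06,0.35,0,0,0],
    [-0.03,0.06,0.35,0,0,0],
    [-0.03,0.06,0.35,0,0,0],
  ],
)

```text
clock: 4.4
tcp_pos: [0.4562, -0.2507, 0.1534]
orientation: [2.459, 1.95, 0.002]
contact_force: [-0.5, -0.3, 0.8]
grip_width: 0.0429
gripper_force: 0.0
```

```bash
python3 - <<'E'
from h import *
f=r.grab_frame("wrist"); save(f,"w3.png")
plan([.4535,-.25,.064],-13)
for t,z in dict(lock_pin=.077,adjuster_grip=.082,adjuster_pointer=.064,green_stud=.034).items():
    for o in r.landmark_of(f,t): print(t,round(o["conf"],2),np.round(o["point"]),atz(f,o["point"],z).round(4))
E
```

```text
row [ 0.0007 -0.0116  0.3568] [ 0.0021  0.0006 -0.0017] tcp [ 0.456  -0.2507  0.1532] y -13.2 t 4.45
lock_pin 0.97 [277. 224.] [ 0.4528 -0.252   0.077 ]
adjuster_grip 0.64 [341.  81.] [ 0.5075 -0.1768  0.082 ]
adjuster_pointer 0.67 [240.  81.] [ 0.4509 -0.1621  0.064 ]
green_stud 0.78 [274.  12.] [ 0.4812 -0.1232  0.034 ]
```

View pics/w3.png

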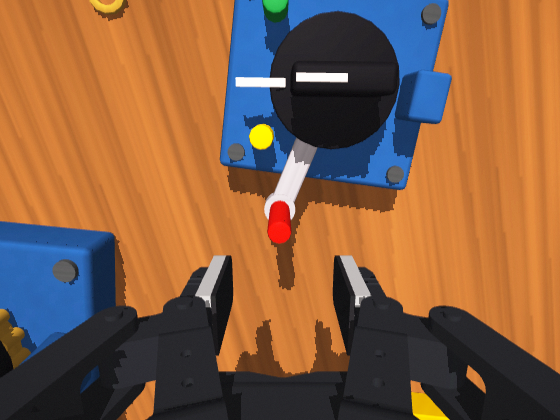

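The pin is centred between the open fingers at about (279,222), and the networks agree with the geometry. I'll descend and pinch.

Emit:
apply_moves(
  rows=[
    [-0.004,-0.0125,0.1,0,0,0],
    [-0.004,-0.0125,0.22,0,0,0],
    [-0.004,-0.0125,0.32,0,0,0],
    [-0.004,-0.0125,0.355,0,0,0],
    [-0.004,-0.0125,0.355,0,0,0],
  ],
)

```text
clock: 5.28
tcp_pos: [0.4516, -0.2504, 0.0626]
orientation: [-2.461, -1.952, 0.0]
contact_force: [-0.1, -0.2, -0.1]
grip_width: 0.043
gripper_force: 0.0
```

Emit:
apply_moves(
  rows=[
    [0,0,0,0,0,0],
    [0,0,0,0,0,0],
    [0,0,0,0,0,0],
    [0,0,0,0,0,0],
    [0,0,0,0,0,0],
  ],
  claw=0,
  newtons=40,
)

```text
clock: 5.9
tcp_pos: [0.4531, -0.2508, 0.0636]
orientation: [2.459, 1.951, 0.003]
contact_force: [1.9, 1.2, 6.6]
grip_width: 0.0128
gripper_force: 39.5
```

```bash
python3 - <<'E'
from h import *
o=r.get_obs(); print(o["contact_force"].round(1),o["grip_width"],o["gripper_force"])
Rt=R.from_rotvec(o["orientation"]); c=np.array([.507,-.1765]); p=o["tcp_pos"][:2]
print(p,np.hypot(*(p-c)),np.degrees(np.arctan2(*(p-c)[::-1])))
v=np.array([.453,-.251])-c; v*=.09/np.linalg.norm(v)
for a in np.arange(1,11)*.082:
    w=R.from_rotvec([0,0,a]).apply([*v,0])-[*v,0]
    print(round(a,3),(Rt.inv().apply(w)/.25).round(3))
E
```

```text
[1.9 1.2 6.6] 0.0127821048221944 39.45706844329834
[ 0.45314042 -0.25076889] 0.09174269463066291 -125.94951015583746
0.082 [-0.01   0.028  0.   ]
0.164 [-0.018  0.056  0.   ]
0.246 [-0.024  0.085  0.   ]
0.328 [-0.027  0.114  0.   ]
0.41 [-0.028  0.144  0.   ]
0.492 [-0.027  0.173  0.001]
0.574 [-0.023  0.203  0.001]
0.656 [-0.016  0.231  0.001]
0.738 [-0.008  0.26   0.001]
0.82 [0.003 0.287 0.001]
```

Emit:
apply_moves(
  rows=[
    [-0.01,0.028,0,0,0,0],
    [-0.018,0.056,0,0,0,0],
    [-0.024,0.085,0,0,0,0],
    [-0.027,0.114,0,0,0,0],
    [-0.028,0.144,0,0,0,0],
  ],
)

```text
clock: 6.52
tcp_pos: [0.4827, -0.2673, 0.0634]
orientation: [-2.461, -1.951, 0.008]
contact_force: [-10.1, -2.3, 17.2]
grip_width: 0.0125
gripper_force: 40.8
```

Emit:
apply_moves(
  rows=[
    [0.001,0.029,0,0,0,0],
    [0.005,0.059,0,0,0,0],
    [0.012,0.087,0,0,0,0],
    [0.02,0.116,0,0,0,0],
    [0.027,0.133,0,0,0,0],
  ],
)

```text
clock: 7.15
tcp_pos: [0.5129, -0.2702, 0.0629]
orientation: [-2.461, -1.946, 0.018]
contact_force: [-24.7, -4.6, 26.6]
grip_width: 0.0127
gripper_force: 43.2
```

Emit:
apply_moves(
  rows=[
    [0,0,0,0,0,0],
    [0,0,0,0,0,0],
    [0,0,0,0,0,0],
  ],
)

```text
clock: 7.52
tcp_pos: [0.5128, -0.2702, 0.063]
orientation: [-2.462, -1.946, 0.017]
contact_force: [-16.5, -3.8, 19.3]
grip_width: 0.0128
gripper_force: 42.1
```

```bash
python3 - <<'E'
from h import *
o=r.get_obs(); c=np.array([.507,-.1765]); p=o["tcp_pos"][:2]
print(np.hypot(*(p-c)),np.degrees(np.arctan2(*(p-c)[::-1])))
E
```

```text
0.09385643401959384 -86.44704253937049
```

Emit:
apply_moves(
  rows=[
    [0,0,0,0,0,0],
    [0,0,0,0,0,0],
    [0,0,0,0,0,0],
    [0,0,-0.2,0,0,0],
    [0,0,-0.4,0,0,0],
  ],
  claw=0.5,
)

```text
clock: 8.15
tcp_pos: [0.5187, -0.2659, 0.163]
orientation: [-2.459, -1.952, 0.001]
contact_force: [0.4, -0.5, 0.1]
grip_width: 0.0428
gripper_force: 0.0
```

Emit:
apply_moves(
  rows=[
    [-0.2,0,-0.1,0,0,0],
    [-0.2,0,-0.1,0,0,0],
    [-0.2,0,-0.1,0,0,0],
    [-0.2,0,-0.1,0,0,0],
  ],
)

```text
clock: 8.65
tcp_pos: [0.5076, -0.3135, 0.1866]
orientation: [-2.458, -1.954, 0.0]
contact_force: [-0.9, -0.3, -0.2]
grip_width: 0.0426
gripper_force: 0.0
```

```bash
python3 - <<'E'
from h import *
f=r.grab_frame("wrist"); save(f,"w4.png")
for t,z in dict(lock_pin=.077,adjuster_grip=.082,adjuster_pointer=.064,green_stud=.034).items():
    for o in r.landmark_of(f,t): print(t,round(o["conf"],2),np.round(o["point"]),atz(f,o["point"],z).round(4))
plan([.507,-.1765,.18],75.5)
plan([.507,-.1765,.068],75.5)
E
```

```text
lock_pin 0.58 [277. 142.] [ 0.5144 -0.2669  0.077 ]
adjuster_pointer 0.85 [146.   5.] [ 0.4504 -0.1618  0.064 ]
row [ 0.5371 -0.1279  0.0291] [-1.000e-04 -4.000e-04 -9.844e-01] tcp [ 0.5077 -0.3145  0.1872] y -13.1 t 8.9
row [ 0.537  -0.1277  0.4771] [-1.000e-04 -4.000e-04 -9.844e-01] tcp [ 0.5077 -0.3145  0.1872] y -13.1 t 8.9
```

View pics/w4.png

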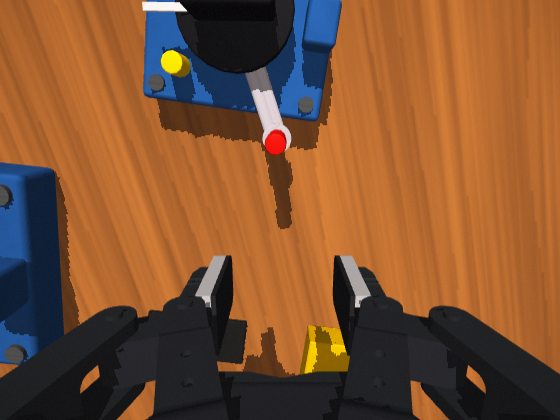

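The lever is loose: pin at about (276,142), roughly 0.72 rad. Next I'll go over the adjuster and turn the hand across the bar.

Emit:
apply_moves(
  rows=[
    [0.14,-0.03,0,0,0,-0.11],
    [0.28,-0.06,0,0,0,-0.22],
    [0.42,-0.1,0,0,0,-0.33],
    [0.537,-0.128,0,0,0,-0.44],
    [0.537,-0.128,0,0,0,-0.55],
  ],
)

```text
clock: 9.52
tcp_pos: [0.5073, -0.1738, 0.1878]
orientation: [1.403, 2.811, 0.001]
contact_force: [-0.4, -0.1, 0.4]
grip_width: 0.043
gripper_force: 0.0
```

Emit:
apply_moves(
  rows=[
    [0,0,0.02,0,0,-0.11],
    [0,0,0.05,0,0,-0.22],
    [0,0,0.1,0,0,-0.33],
    [0,0,0.1,0,0,-0.434],
    [0,0,0.1,0,0,-0.434],
  ],
)

```text
clock: 10.15
tcp_pos: [0.5069, -0.1771, 0.1623]
orientation: [-0.401, -3.116, -0.001]
contact_force: [-0.8, -0.7, 0.1]
grip_width: 0.043
gripper_force: 0.0
```

Emit:
apply_moves(
  rows=[
    [0,0,0,0,0,0],
    [0,0,0,0,0,0],
  ],
)

```text
clock: 10.4
tcp_pos: [0.5071, -0.1771, 0.1628]
orientation: [0.402, 3.115, -0.0]
contact_force: [-0.6, -0.3, -0.8]
grip_width: 0.0424
gripper_force: 0.0
```

```bash
python3 - <<'E'
from h import *
f=r.grab_frame("wrist"); save(f,"w5.png")
for t,z in dict(lock_pin=.077,adjuster_grip=.082,adjuster_pointer=.064,green_stud=.034).items():
    for o in r.landmark_of(f,t): print(t,round(o["conf"],2),np.round(o["point"]),atz(f,o["point"],z).round(4))
plan([.507,-.1765,.068],75.5); print(r.get_obs()["joints"].round(2))
E
```

```text
lock_pin 0.63 [160. 260.] [ 0.5155 -0.2657  0.077 ]
adjuster_grip 0.83 [283. 218.] [ 0.5068 -0.1766  0.082 ]
adjuster_pointer 0.84 [281. 122.] [ 0.4489 -0.163   0.064 ]
green_stud 0.77 [346. 153.] [ 0.4835 -0.1215  0.034 ]
row [0.001  0.0026 0.3786] [-0.0001  0.0002 -0.0013] tcp [ 0.5071 -0.1772  0.1627] y 75.4 t 10.65
[ 0.84  0.44 -0.78  1.91  0.38  0.94  1.19]
```

View pics/w5.png

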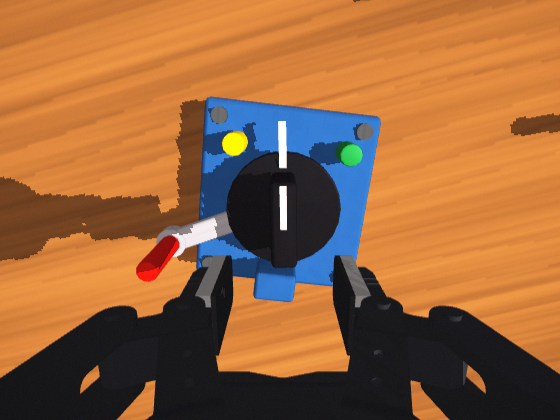

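Well aligned: the bar is vertical in the view at about (284,215), the pointer tip is at (282,122) and the green stud at (350,154). Descend and grip.

Emit:
apply_moves(
  rows=[
    [0,0.002,0.1,0,0,0],
    [0,0.002,0.22,0,0,0],
    [0,0.002,0.34,0,0,0],
    [0,0.002,0.37,0,0,0],
    [0,0.002,0.37,0,0,0],
  ],
)

```text
clock: 11.28
tcp_pos: [0.5073, -0.1765, 0.0702]
orientation: [-0.399, -3.116, -0.0]
contact_force: [-0.5, 0.4, 0.3]
grip_width: 0.043
gripper_force: 0.0
```

Emit:
apply_moves(
  rows=[
    [0,0,0,0,0,0],
    [0,0,0,0,0,0],
    [0,0,0,0,0,0],
    [0,0,0,0,0,0],
  ],
  claw=0,
  newtons=30,
)

```text
clock: 11.78
tcp_pos: [0.508, -0.177, 0.0713]
orientation: [0.399, 3.114, -0.001]
contact_force: [-1.0, 0.6, 6.6]
grip_width: 0.0155
gripper_force: 32.4
```

Emit:
apply_moves(
  rows=[
    [0,0,0,0,0,0.11],
    [0,0,0,0,0,0.22],
    [0,0,0,0,0,0.33],
    [0,0,0,0,0,0.44],
    [0,0,0,0,0,0.55],
  ],
)

```text
clock: 12.4
tcp_pos: [0.5071, -0.1781, 0.0713]
orientation: [1.675, 2.656, -0.003]
contact_force: [-3.6, -2.2, 8.1]
grip_width: 0.0155
gripper_force: 32.9
```

Emit:
apply_moves(
  rows=[
    [0,0,0,0,0,0.03],
    [0,0,0,0,0,0.03],
    [0,0,0,0,0,0.03],
  ],
)

```text
clock: 12.78
tcp_pos: [0.507, -0.1781, 0.0712]
orientation: [1.73, 2.621, -0.003]
contact_force: [-3.5, -2.4, 9.4]
grip_width: 0.0153
gripper_force: 32.7
```

```bash
python3 - <<'E'
from h import *
plan([.507,-.1765,.068],23.5)
for c in ("wrist","scene","side"):
    f=r.grab_frame(c); save(f,c+"6.png")
    for t,z in dict(adjuster_pointer=.064,green_stud=.034).items():
        for o in r.landmark_of(f,t):
            q=atz(f,o["point"],z)
            if abs(q[0]-.5)<.1: print(c,t,round(o["conf"],2),np.round(o["point"]),q.round(4))
E
```

```text
row [0.006  0.0025 0.0129] [-0.0005  0.0013 -0.0041] tcp [ 0.507  -0.1781  0.0712] y 23.1 t 12.775
wrist adjuster_pointer 0.59 [283. 130.] [ 0.4839 -0.1228  0.064 ]
wrist green_stud 0.75 [281. 127.] [ 0.4832 -0.1235  0.034 ]
scene adjuster_pointer 0.7 [214. 204.] [ 0.4857 -0.1192  0.064 ]
scene green_stud 0.56 [214. 216.] [ 0.4909 -0.1181  0.034 ]
side adjuster_pointer 0.84 [319. 241.] [ 0.4756 -0.1237  0.064 ]
side green_stud 0.55 [318. 251.] [ 0.4757 -0.1234  0.034 ]
```

View pics/wrist6.png

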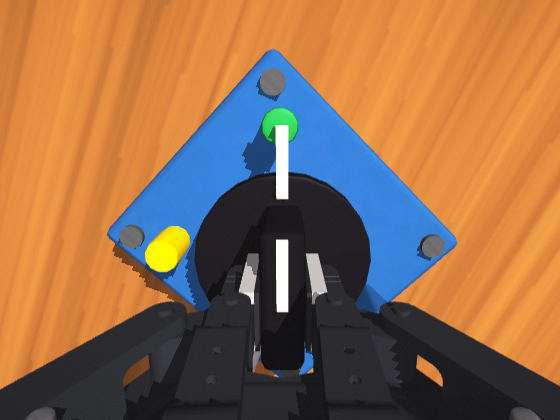

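The pointer tip (282,128) lies right over the green stud. Release, rise and turn back for the lever.

Emit:
apply_moves(
  rows=[
    [0,0,0,0,0,0],
    [0,0,0,0,0,0],
    [0,0,0,0,0,0],
    [0,0,-0.2,0,0,0],
    [0,0,-0.4,0,0,0],
  ],
  claw=0.5,
)

```text
clock: 13.85
tcp_pos: [0.5066, -0.1763, 0.1707]
orientation: [-1.728, -2.622, -0.0]
contact_force: [0.5, 0.1, 0.9]
grip_width: 0.0424
gripper_force: 0.0
```

```bash
python3 - <<'E'
from h import *
plan([.5,-.29,.18],-13)
E
```

```text
row [-0.4075 -0.2039 -0.0377] [-0.0009 -0.0008  0.4026] tcp [ 0.5066 -0.1763  0.1707] y 23.2 t 13.85
```

Emit:
apply_moves(
  rows=[
    [-0.1,-0.05,-0.04,0,0,0.11],
    [-0.25,-0.12,-0.04,0,0,0.22],
    [-0.4,-0.2,-0.04,0,0,0.33],
    [-0.4,-0.2,-0.04,0,0,0.4],
    [-0.4,-0.2,-0.04,0,0,0.4],
  ],
)

```text
clock: 14.48
tcp_pos: [0.5004, -0.2883, 0.1798]
orientation: [-2.454, -1.961, 0.0]
contact_force: [-0.0, -0.6, 0.1]
grip_width: 0.0422
gripper_force: 0.0
```

Emit:
apply_moves(
  rows=[
    [0,0,0,0,0,0],
    [0,0,0,0,0,0],
  ],
)

```text
clock: 14.72
tcp_pos: [0.5008, -0.2876, 0.18]
orientation: [-2.453, -1.963, -0.0]
contact_force: [0.1, 0.2, -1.0]
grip_width: 0.0427
gripper_force: 0.0
```

```bash
python3 - <<'E'
from h import *
f=r.grab_frame("wrist"); save(f,"w7.png")
for t,z in dict(lock_pin=.077,adjuster_grip=.082,adjuster_pointer=.064,green_stud=.034).items():
    for o in r.landmark_of(f,t): print(t,round(o["conf"],2),np.round(o["point"]),atz(f,o["point"],z).round(4))
plan([.515,-.2665,.064],-13)
E
```

```text
lock_pin 0.75 [291. 177.] [ 0.512  -0.2662  0.077 ]
adjuster_grip 0.56 [252.  38.] [ 0.5069 -0.1756  0.082 ]
row [0.0974 0.0371 0.4643] [ 0.     -0.      0.0026] tcp [ 0.5006 -0.2882  0.1801] y -12.8 t 14.975
```

Emit:
apply_moves(
  rows=[
    [0.05,0.018,0.1,0,0,0],
    [0.096,0.034,0.2,0,0,0],
    [0.096,0.034,0.3,0,0,0],
    [0.096,0.034,0.42,0,0,0],
    [0.096,0.034,0.464,0,0,0],
  ],
)

```text
clock: 15.6
tcp_pos: [0.5132, -0.2663, 0.0625]
orientation: [-2.453, -1.959, 0.002]
contact_force: [0.4, -0.4, -0.0]
grip_width: 0.043
gripper_force: 0.0
```

Emit:
apply_moves(
  rows=[
    [0,0,0,0,0,0],
    [0,0,0,0,0,0],
    [0,0,0,0,0,0],
    [0,0,0,0,0,0],
    [0,0,0,0,0,0],
  ],
  claw=0,
  newtons=40,
)

```text
clock: 16.23
tcp_pos: [0.5136, -0.2668, 0.0648]
orientation: [-2.455, -1.96, 0.001]
contact_force: [-5.7, 1.4, 4.9]
grip_width: 0.0128
gripper_force: 39.4
```

```bash
python3 - <<'E'
from h import *
o=r.get_obs(); Rt=R.from_rotvec(o["orientation"]); c=np.array([.507,-.1765]); p=o["tcp_pos"][:2]
print(p,np.hypot(*(p-c)),np.degrees(np.arctan2(*(p-c)[::-1])))
v=p-c; v*=.09/np.linalg.norm(v)
for a in -np.arange(1,11)*.08:
    w=R.from_rotvec([0,0,a]).apply([*v,0])-[*v,0]
    print(round(a,3),(Rt.inv().apply(w)/.25).round(3))
E
```

```text
[ 0.51361681 -0.2667819 ] 0.09052404907970382 -85.808253646035
-0.08 [-0.007 -0.028  0.   ]
-0.16 [-0.012 -0.056  0.   ]
-0.24 [-0.015 -0.085  0.   ]
-0.32 [-0.016 -0.114  0.   ]
-0.4 [-0.014 -0.142  0.   ]
-0.48 [-0.01  -0.171  0.   ]
-0.56 [-0.003 -0.199  0.   ]
-0.64 [ 0.005 -0.226  0.   ]
-0.72 [ 0.016 -0.253  0.   ]
-0.8 [ 0.029 -0.279  0.   ]
```

Emit:
apply_moves(
  rows=[
    [-0.007,-0.028,0,0,0,0],
    [-0.012,-0.056,0,0,0,0],
    [-0.015,-0.085,0,0,0,0],
    [-0.016,-0.114,0,0,0,0],
    [-0.014,-0.142,0,0,0,0],
  ],
)

```text
clock: 16.85
tcp_pos: [0.4809, -0.2657, 0.0651]
orientation: [2.452, 1.953, 0.003]
contact_force: [2.8, -13.3, -5.1]
grip_width: 0.0129
gripper_force: 39.2
```

Emit:
apply_moves(
  rows=[
    [0.004,-0.029,0,0,0,0],
    [0.011,-0.057,0,0,0,0],
    [0.019,-0.084,0,0,0,0],
    [0.03,-0.111,0,0,0,0],
    [0.035,-0.121,0,0,0,0],
  ],
)

```text
clock: 17.48
tcp_pos: [0.4531, -0.2507, 0.0652]
orientation: [2.452, 1.952, 0.003]
contact_force: [2.5, -8.0, -2.6]
grip_width: 0.013
gripper_force: 39.8
```

Emit:
apply_moves(
  rows=[
    [0,0,0,0,0,0],
    [0,0,0,0,0,0],
    [0,0,0,0,0,0],
  ],
)

```text
clock: 17.85
tcp_pos: [0.4527, -0.2505, 0.0652]
orientation: [2.453, 1.954, 0.002]
contact_force: [1.4, -7.1, -1.3]
grip_width: 0.013
gripper_force: 39.8
```

Emit:
apply_moves(
  rows=[
    [0.005,-0.011,0,0,0,0],
    [0.01,-0.022,0,0,0,0],
    [0.01,-0.022,0,0,0,0],
    [0.01,-0.022,0,0,0,0],
  ],
)

```text
clock: 18.35
tcp_pos: [0.4486, -0.2475, 0.0652]
orientation: [2.452, 1.951, 0.003]
contact_force: [3.9, -9.2, -3.9]
grip_width: 0.013
gripper_force: 39.6
```

Emit:
apply_moves(
  rows=[
    [0,0,0,0,0,0],
    [0,0,0,0,0,0],
    [0,0,0,0,0,0],
    [0,0,-0.2,0,0,0],
    [0,0,-0.4,0,0,0],
  ],
  claw=0.5,
)

```text
clock: 18.98
tcp_pos: [0.446, -0.2428, 0.1648]
orientation: [-2.453, -1.96, 0.0]
contact_force: [0.0, -0.1, 0.4]
grip_width: 0.0427
gripper_force: 0.0
```

Emit:
apply_moves(
  rows=[
    [-0.1,0,-0.24,0,0,0],
    [-0.1,0,-0.24,0,0,0],
    [-0.1,0,-0.24,0,0,0],
    [-0.1,0,-0.24,0,0,0],
    [-0.1,0,-0.24,0,0,0],
  ],
)

```text
clock: 19.6
tcp_pos: [0.4403, -0.267, 0.2227]
orientation: [-2.452, -1.96, 0.001]
contact_force: [-0.2, -0.1, -0.1]
grip_width: 0.0428
gripper_force: 0.0
```

```bash
python3 - <<'E'
from h import *
for c in ("wrist","scene","side"):
    f=r.grab_frame(c); save(f,c+"8.png")
    for t,z in dict(lock_pin=.077,adjuster_grip=.082,adjuster_pointer=.064,green_stud=.034).items():
        for o in r.landmark_of(f,t):
            q=atz(f,o["point"],z)
            if abs(q[0]-.5)<.1 and q[1]<0: print(c,t,round(o["conf"],2),np.round(o["point"]),q.round(4))
E
```

```text
wrist lock_pin 0.93 [290. 170.] [ 0.4506 -0.2465  0.077 ]
wrist adjuster_grip 0.64 [342.  63.] [ 0.5054 -0.1775  0.082 ]
wrist adjuster_grip 0.45 [293. 171.] [ 0.4533 -0.2477  0.082 ]
wrist green_stud 0.56 [296.   7.] [ 0.4839 -0.1231  0.034 ]
scene lock_pin 0.56 [203. 164.] [ 0.4522 -0.2508  0.077 ]
scene adjuster_grip 0.59 [194. 187.] [ 0.5062 -0.1753  0.082 ]
scene adjuster_grip 0.52 [214. 203.] [ 0.4925 -0.1041  0.082 ]
scene adjuster_pointer 0.79 [217. 203.] [ 0.4804 -0.1198  0.064 ]
scene adjuster_pointer 0.48 [203. 166.] [ 0.4489 -0.2639  0.064 ]
scene green_stud 0.64 [217. 214.] [ 0.4827 -0.1203  0.034 ]
side lock_pin 0.9 [312. 276.] [ 0.4437 -0.248   0.077 ]
side adjuster_pointer 0.71 [320. 240.] [ 0.4775 -0.1194  0.064 ]
side green_stud 0.48 [319. 249.] [ 0.4787 -0.1146  0.034 ]
```

View pics/wrist8.png

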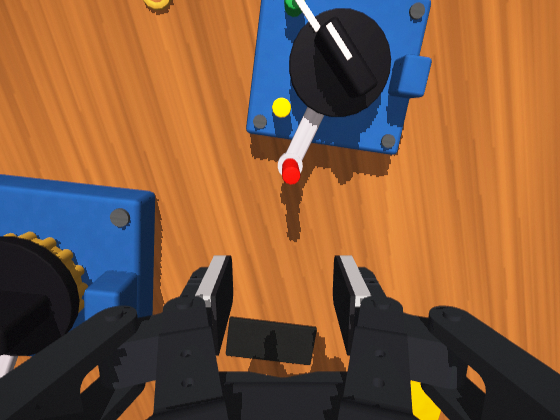

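The lever is back at or slightly past its starting angle (pin at (290,172)). The pointer tip is at the top edge of the image, so I'll shift to see it properly.

Emit:
apply_moves(
  rows=[
    [0.15,0,-0.1,0,0,0],
    [0.15,0.05,-0.2,0,0,0],
    [0.1,0.05,-0.25,0,0,0],
    [0.1,0.05,-0.25,0,0,0],
    [0.1,0.05,-0.25,0,0,0],
  ],
)

```text
clock: 20.98
tcp_pos: [0.4574, -0.2467, 0.2854]
orientation: [-2.455, -1.957, 0.001]
contact_force: [-0.2, 0.0, -0.9]
grip_width: 0.0426
gripper_force: 0.0
```

```bash
python3 - <<'E'
from h import *
f=r.grab_frame("wrist"); cv2.imwrite("pics/w9.png",cv2.resize(f["pixels"][:260,180:480,::-1],None,fx=2,fy=2))
print(f["eye"])
for t,z in dict(lock_pin=.077,adjuster_grip=.082,adjuster_pointer=.064,green_stud=.034).items():
        for o in r.landmark_of(f,t):
            q=atz(f,o["point"],z); print(t,round(o["conf"],2),np.round(o["point"]),q.round(4))
E
```

```text
[ 0.47279532 -0.18103058  0.42858528]
lock_pin 0.79 [279. 186.] [ 0.4533 -0.2496  0.077 ]
lock_pin 0.73 [283.  44.] [ 0.4855 -0.1243  0.077 ]
lock_pin 0.55 [280.  52.] [ 0.4813 -0.1305  0.077 ]
adjuster_grip 0.59 [320.  95.] [ 0.5092 -0.175   0.082 ]
adjuster_grip 0.58 [ 29. 305.] [ 0.1627 -0.3157  0.082 ]
adjuster_pointer 0.58 [319.  97.] [ 0.5093 -0.1761  0.064 ]
green_stud 0.54 [279.  53.] [ 0.4815 -0.1254  0.034 ]
```

View pics/w9.png

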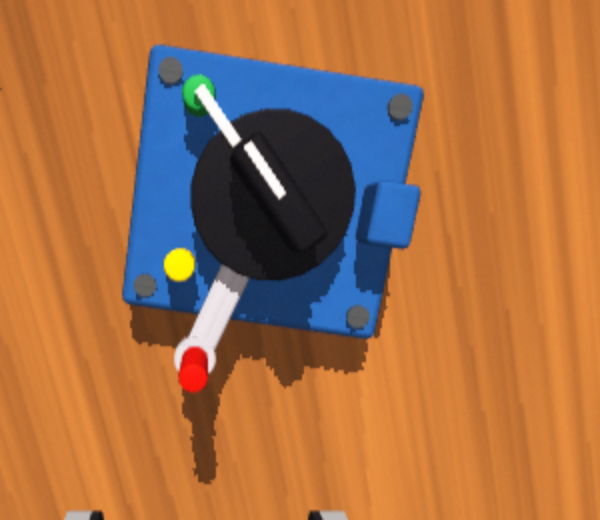

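The pointer tip (crop (202,92)) sits over the green stud (198,93), the lever is back at its tight start angle, and the robot is clear.

```bash
python3 -c "
from h import *
print(r.hand_in())"
```

```text
the job is handed in; nothing more can be done
None
```

The job is handed in (no verdict came back): in the last image the small blue unit's adjuster points at the green stud and the lock-ring lever is back at its tight starting angle; the grey unit was never approached.

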